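# Lock a covered linear stage with its transit pin

## Robot

A 7-joint arm with a two-finger parallel gripper is mounted at the origin on a cart in front of the work surface, level with it; the furniture and walls round the work are solid. World frame = base frame: x ahead of the robot, y to its left, z up, the work surface at z = 0. Lengths are in m, angles in rad, forces in N, time in s.
With the tool pointing down it reaches from about 0.4 to 0.875 m from the base axis. Payload 19.3 kg.
Tool frame: the origin (TCP) lies at the very end of the fingers, on their centre line; the grasp point (between the pads) lies 19 mm behind it; z points along the fingers, y is the direction in which the jaws open and shut (so a half turn about z gives the same grasp; the last joint's range is limited). The gripper opens to 85 mm and grips with 20 to 120 N. Pads are 22 mm wide; open, the fingers measure 114 mm over their backs; the gripper's body (76 mm by 85 mm) begins 54 mm behind the grasp point. The pads swing forward as they close: fully open they stand 13 mm farther back than shut.
Start: joints at [1.052, 0.521, -0.036, 1.599, 0.021, 1.021, -0.113], TCP at [0.271, -0.563, 0.231] pointing down, gripper open.
Joint ranges: [-2.91, 2.91], [-0.3, 2.13], [-1.5, 1.42], [0.17, 2.43], [-1.26, 4.41], [0.16, 1.93], [-2.52, 2.52]. Speed limits (rad/s): [1.89, 1.89, 2.39, 2.39, 3.01, 3.01, 3.01].

## Interface

Orientations are given as [roll, pitch, yaw] about the fixed x, y, z axes, in that order (R = Rz(yaw) Ry(pitch) Rx(roll)).
In Python, from workcell import bot gives the robot as it stands.
- The arm moves only by the tool apply_moves, never from a script. Its argument "commands" is a list of rows, each an object with "travel": the shift along the tool's x, y, z in m, a list of three; "twist": the turn, a rotation vector about the tool's x, y, z in degrees, a list of three; "claw": the finger opening in m, from 0 to 0.0854. A call has 1 to 10 rows; each row is the pose to reach, as a shift and turn from the pose commanded when the call began, along the tool's axes at that moment; what a row does not reach only later rows make up. A row lasts 1/10 s, in which the tool goes at most 50 mm and 8.59 degrees, less where a joint would pass 70% of its speed; a pose out of reach is approached as far as the arm can. A call with a gripper value outside its range is refused whole. The fingers move at their own pace and stop on an object; "force" is the grip in N (left out, the last holds). Time passes only in rows, so rows that repeat a pose let the fingers close. It gives the time, the measured TCP pose, the force and the opening at its end, in the units of the state.
- bot.observe(): the state, without advancing time (a new reading comes with each control period).
- bot.grab_frame(name): name is "scene" or "side" or "wrist"; returns a dict with "frame" (384x512x3 uint8, blue, green, red), "fx", "fy", "cx", "cy" (pixels), "pose" (4x4, takes a point from camera to world coordinates); the wrist camera has in their place "tool_from_camera" (4x4, takes a point from camera to tool coordinates, whose origin is the TCP and whose axes are the flange's). Camera axes: x right, y up, looking along -z (the intrinsics and any distortion apply to the point x, -y, -z); pixel columns grow to the right and rows downward; lengths in m; the calibration is good to about 2 mm. A picture is of the moment at which its call begins: read the wrist's pose just before it. There is no depth.
- bot.job_done(): hands the job in, once; it reports no verdict.
The state is a dict: "clock": time; "qpos": joint angles; "qd": joint speeds; "joint_efforts": joint torques, N m; "position": TCP position; "tool_rot": TCP orientation; "force": force on the tool from outside, world axes, zero at the start; "moment": the same for the moment, N m; "grip_width": finger opening in m.
Only numpy, scipy, OpenCV 4.12 (cv2) and the standard library are available. Lean on these libraries where they do the work, as an engineer would, in place of code of your own. Each camera call takes 0.05 s, during which the arm holds its last target.

## Task

Lock the covered linear stage for transport: take the locking pin (red handle) out of its stand, put it through the yellow sliding guide on the cover, press it lightly on the hidden sprung strip below and slide pin and guide along until you feel the pin drop into the strip's one hole. Push it fully home so that its collar sits on the guide, upright, and let it go. Be gentle: while you search and push it in, the pin may not bear on the stage with more than about 25 N, nor may the collar be rammed onto the guide, and do not knock the things around about.

Things in the scene. Friction and masses are not known exactly. Their poses are not given: they have to be found in the camera images.
- pin: locking pin, 111 mm long, about 60 g: steel rod 10 mm in diameter and 60 mm long below (last 4 mm tapered to 6 mm), steel collar 26 mm in diameter, 6 mm thick, above it a round red ribbed handle, 18 mm in diameter, 45 mm long. Origin: centre of the collar's underside; z up along the handle. Starts upright in the stand, collar on its top, with 2 mm of play all round.
- pin_tip (a point): the pin's lower tip, 60 mm below pin along the pin
- pin_stand: grey pin stand, fixed, 84 x 70 mm foot, 56 x 56 mm block, 66 mm high; upright hole 14 mm in diameter in the middle of its top, 62 mm deep. Origin: centre of its underside
- stage: covered linear stage, fixed, 300 mm long (y), 80 mm wide (x), 62 mm high: grey cover on a dark body, two aluminium foot bars 100 mm wide, at the +y end a dark 42 mm motor with a black knob (its end 206 mm from the origin). Origin: centre of its underside; y along its length, z up. A steel strip lies hidden under the cover and the sliding dust band (strip_face).
- strip_face (a point): fixed point of the stage: on the level of the hidden strip's upper face at rest, 40 mm above the desk, under the middle of the guide's travel (not the hole). The strip spans the guide's whole travel and is sprung: gives at about 3 N, then sinks 1.25 mm per newton, 10 mm at most, and comes up again. It does not move along y.
- guide_seat (a point): centre of the top face of the yellow sliding guide, a 42 x 42 mm block 18 mm high on the cover, its top 80 mm above the desk. An upright bore 14 mm in diameter with a 2.5 mm chamfer runs through it and the dust band. The point moves with the guide. With the pin on the strip at rest the collar is 20 mm above it; fully home it touches it.
- guide (a joint): travel of the guide along the stage's +y, 0 to 0.080 m; starts near 0 (the end away from the motor), about 1 N of friction, stays where left. The strip's only hole (through, 14 mm along y, 20 mm along x, in line with the bore) lies where this reads 0.020 to 0.052, differs each time, is not measured. Over it the strip springs up round the pin and stops it sliding on.
- spare_stepper: bystander: loose stepper motor, 42 x 42 x 60 mm, standing. Origin: centre of its underside
- screw_tin: bystander: loose round white tin, 50 mm in diameter, 18 mm high. Origin: centre of its underside
- hex_keys: bystander: loose set of hex keys in a red holder, 67 x 52 x 17 mm. Origin: centre of its underside
- driver_red: bystander: loose red-handled screwdriver lying flat, 153 mm long. Origin: centre of its underside

How it is judged:
On the way, in this order (a step that is already met when the one before it is completed fails the run):
1. the pin is lifted clear of its stand (z of pin_tip in the frame of pin_stand above 0.07 m and angle between pin's own z axis and vertical below 0.3 rad), for 0.1 s.
2. the pin is through the guide, with its tip on the hidden strip (z of pin_tip in the frame of guide_seat between -0.052 and -0.036 m and horizontal distance between pin and guide_seat below 0.006 m), for 0.1 s.
At the end, for the whole second after the job is handed in: the pin stands released and at rest in the guide and the strip's hole, upright within 0.1 rad, its collar down on the guide's top (within 3 mm) and centred on the bore within 6 mm (z of pin in the frame of guide_seat below 0.003 m and horizontal distance between pin and guide_seat below 0.006 m and z of pin_tip in the frame of guide_seat below -0.056 m and angle between pin's own z axis and vertical below 0.1 rad and linear speed of pin below 0.02 m/s); the robot touches nothing.
It fails at once if the pin, not yet home, bears on the stage, its guide or its strip with more than 25 N (contact force between pin and stage above 25 N and z of pin in the frame of guide_seat above 0.002 m).
It fails at once if the pin is rammed onto the stage with more than 40 N (contact force between pin and stage above 40 N).
It fails at once if a bystander (stepper motor, screw tin, hex keys or screwdriver) is shifted by more than 30 mm (distance of any of spare_stepper, screw_tin, hex_keys, driver_red from where it was at the start of the episode above 0.03 m).
It also fails if it takes over 51 s, if anything falls off the work surface, if the arm or the gripper's body presses on something with over 40 N, if the wrist force passes 120 N, or if a joint passes its speed limit or range.

## Working session

There is one attempt and no reset: what is moved stays moved. The work goes in short steps, Python scripts to look and compute and a tool call to move; the robot and the scene stay as the last step left them, time stands still between calls to the robot, and variables do not carry over. Pictures are saved under pics/ and viewed, and the job is handed in when it is done.

Besides the shell and the picture viewer there is one more tool, called after ">>>" as a command line: name --argument value ..., lists and objects as JSON in quotes. apply_moves: Moves the arm, as the interface text tells. Its arguments: {"type":"object","properties":{"commands":{"type":"array"},"force":{"type":"number"}},"required":["commands"]}

```bash
ls; mkdir -p pics; cat > h.py <<'E'
import numpy as np, cv2
from workcell import bot
from scipy.spatial.transform import Rotation as R
def Ttool(s):
    T=np.eye(4); T[:3,:3]=R.from_euler('xyz',s['tool_rot']).as_matrix(); T[:3,3]=s['position']; return T
def grab(name,fn):
    s=bot.observe(); f=bot.grab_frame(name); cv2.imwrite('pics/'+fn,f['frame'])
    f['T']=Ttool(s)@f['tool_from_camera'] if name=='wrist' else np.array(f['pose'])
    return f
def ray(f,u,v):
    d=np.array([(u-f['cx'])/f['fx'],-(v-f['cy'])/f['fy'],-1.])
    d=f['T'][:3,:3]@d; return f['T'][:3,3],d/np.linalg.norm(d)
def onz(f,u,v,z):
    o,d=ray(f,u,v); return o+d*(z-o[2])/d[2]
def proj(f,p):
    q=np.linalg.inv(f['T'])@np.r_[p,1]; return np.array([f['cx']+f['fx']*q[0]/-q[2], f['cy']+f['fy']*q[1]/q[2]])
def tri(f1,p1,f2,p2):
    o1,d1=ray(f1,*p1);o2,d2=ray(f2,*p2)
    t=np.linalg.lstsq(np.c_[d1,-d2],o2-o1,rcond=None)[0]
    a=o1+t[0]*d1;b=o2+t[1]*d2; return (a+b)/2,np.linalg.norm(a-b)
E
python3 - <<'E'
from h import *
import pickle
fs={n:grab(n,n+'0.png') for n in['scene','side','wrist']}
pickle.dump(fs,open('f0.pkl','wb'))
for n,f in fs.items(): print(n,f.keys(),f['fx'],f['cx'],f['cy'],f['T'].round(3))
print(bot.observe())
E
```

```text
pics
scene dict_keys(['frame', 'fx', 'fy', 'cx', 'cy', 'pose', 'T']) 347.1107869529019 256.82107138611195 189.60987317249317 [[-0.784  0.406 -0.47   0.156]
 [-0.621 -0.485  0.616  0.657]
 [ 0.022  0.774  0.632  0.691]
 [ 0.     0.     0.     1.   ]]
side dict_keys(['frame', 'fx', 'fy', 'cx', 'cy', 'pose', 'T']) 415.24290040569673 262.4751224239542 189.0061095726871 [[-0.887  0.169 -0.43  -0.036]
 [-0.462 -0.353  0.814  1.198]
 [-0.014  0.92   0.391  0.61 ]
 [ 0.     0.     0.     1.   ]]
wrist dict_keys(['frame', 'fx', 'fy', 'cx', 'cy', 'tool_from_camera', 'T']) 276.84494504672153 251.90735487157826 190.34261103428395 [[ 0.434  0.86   0.269  0.341]
 [-0.901  0.414  0.129 -0.531]
 [-0.001 -0.299  0.954  0.374]
 [ 0.     0.     0.     1.   ]]
{'clock': 0.15, 'qpos': array([ 1.05181409,  0.52184937, -0.03634263,  1.59987238,  0.02117922,
        1.02110482, -0.11278845]), 'qd': array([-0.00127107, -0.00088821, -0.0003917 , -0.00244778, -0.00021956,
       -0.00192774, -0.00128302]), 'joint_efforts': array([ 2.44338196e-03, -9.27381277e+01,  1.98159076e+00, -3.70054686e+01,
        1.81816507e-02,  6.43309759e-03, -3.04114690e-05]), 'position': array([ 0.2710438 , -0.56288726,  0.23087673]), 'tool_rot': array([-3.14074306e+00,  3.20502887e-05,  4.48783706e-01]), 'force': array([-0.94881758, -0.39293701, -0.12262283]), 'moment': array([0.02243647, 0.04440217, 0.03583613]), 'grip_width': 0.08551319574523712}
```

View pics/scene0.png

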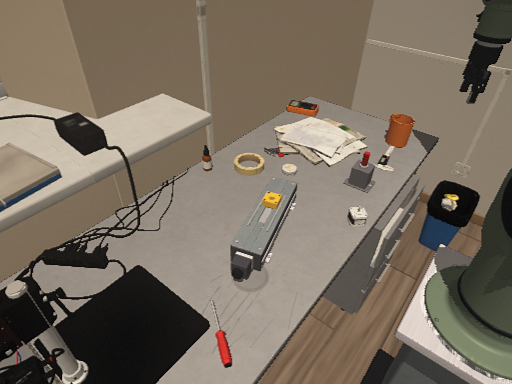

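View pics/side0.png

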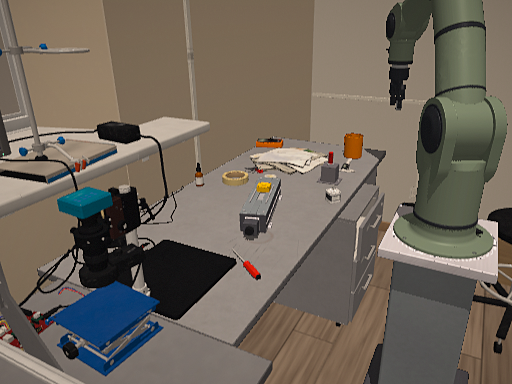

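View pics/wrist0.png

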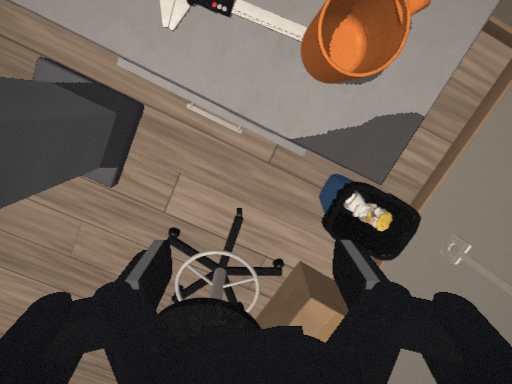

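The scene view shows the pin's red handle at about (366,158) on the grey stand (360,175). The yellow guide is at (271,199) and the motor end of the stage at (240,265). The side view shows the same things smaller. Next I measure them.

```bash
python3 - <<'E'
from h import *
import pickle
fs=pickle.load(open('f0.pkl','rb'))
for n,rois in (('scene',dict(y=(255,185,290,215),r=(355,145,378,172))),('side',dict(y=(250,175,280,200),r=(322,145,340,168)))):
    im=fs[n]['frame']; hsv=cv2.cvtColor(im,cv2.COLOR_BGR2HSV)
    for k,(a,b,c,d) in rois.items():
        h=hsv[b:d,a:c]
        m=((h[...,0]>15)&(h[...,0]<35)&(h[...,1]>120)&(h[...,2]>60)) if k=='y' else (((h[...,0]<8)|(h[...,0]>170))&(h[...,1]>120)&(h[...,2]>60))
        ys,xs=np.nonzero(m); print(n,k,len(xs),xs.min()+a,xs.max()+a,ys.min()+b,ys.max()+b,(xs.mean()+a).round(2),(ys.mean()+b).round(2))
    for (a,b,c,d),t in (((225,140,385,285),'st') if n=='scene' else ((225,140,350,245),'st'),):
        cv2.imwrite(f'pics/{n}_crop.png',cv2.resize(im[b:d,a:c],None,fx=5 if n=='scene' else 6,fy=5 if n=='scene' else 6,interpolation=cv2.INTER_CUBIC)[:600,:800])
f=fs['scene'];g=fs['side']
print(onz(f,366,158,.095),onz(f,271,199,.08),onz(f,288,182,.062),onz(f,243,250,.062))
E
```

```text
scene y 244 262 281 191 208 271.2 199.72
scene r 71 362 369 151 165 365.34 158.1
side y 134 256 270 182 192 263.29 186.83
side r 49 328 332 151 163 330.43 157.31
[ 0.43512247 -0.26199798  0.095     ] [0.55533287 0.06863883 0.08      ] [ 0.57431266 -0.04280583  0.062     ] [0.5080866  0.24191816 0.062     ]
```

```bash
python3 - <<'E'
import cv2
im=cv2.imread('pics/scene0.png')
cv2.imwrite('pics/c1.png',cv2.resize(im[170:285,225:305],None,fx=5,fy=5,interpolation=cv2.INTER_CUBIC))
cv2.imwrite('pics/c2.png',cv2.resize(im[140:230,260:390],None,fx=6,fy=6,interpolation=cv2.INTER_CUBIC))
E
```

```text
(no output)
```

View pics/c1.png

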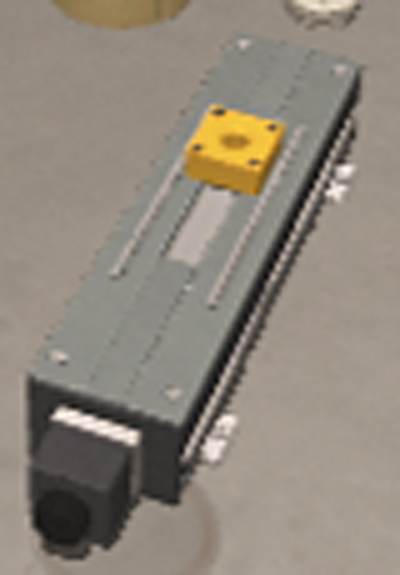

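View pics/c2.png

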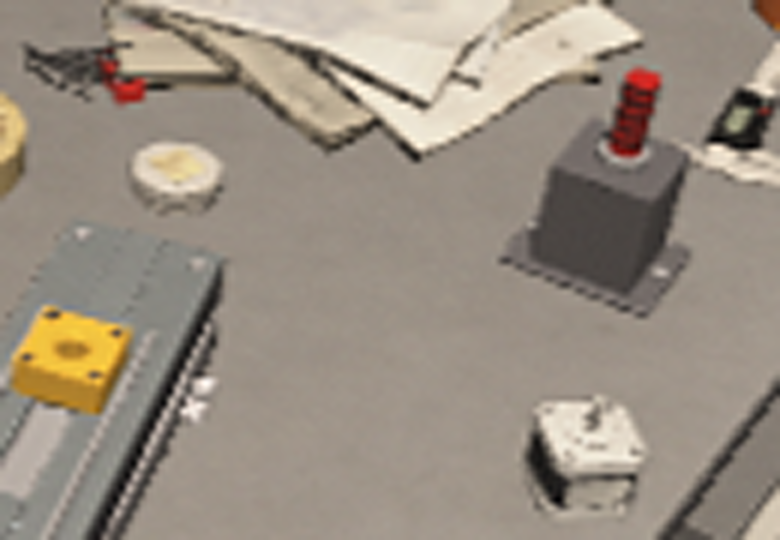

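```bash
cat >> h.py <<'E'
def delta(p,yaw=None,s=None):
    s=s or bot.observe(); T=Ttool(s); t=T[:3,:3].T@(np.array(p)-T[:3,3])
    if yaw is None: return t.round(4)
    Rt=R.from_euler('xyz',[np.pi,0,yaw]); return t.round(4),np.degrees((R.from_matrix(T[:3,:3]).inv()*Rt).as_rotvec()).round(2)
E
python3 - <<'E'
from h import *
import pickle
fs=pickle.load(open('f0.pkl','rb'))
f=fs['scene'];g=fs['side']
c=[onz(f,225+u/5-.4,170+v/5-.4,.062) for u,v in((238,36),(362,70),(28,378),(182,425))]
for x in c: print('corner',x.round(4))
print([np.linalg.norm(c[i]-c[j]).round(3) for i,j in((0,1),(2,3),(0,2),(1,3))])
ya=(c[2]+c[3]-c[0]-c[1]);print('stage yaw(y axis)',np.degrees(np.arctan2(ya[1],ya[0])), 'ctr',sum(c)/4)
print('guide',onz(f,225+236/5-.4,170+141/5-.4,.08))
for n,z in (((644,76),.117),((628,150),.0725)): print('pin',onz(f,260+n[0]/6-.4,140+n[1]/6-.4,z))
print(tri(f,(365.34,158.1),g,(330.43,157.31)))
print('stepper',onz(f,260+590/6,140+428/6,.06),'tin',onz(f,260+177/6,140+165/6,.018))
s=bot.observe();print(delta([.437,-.262,.24]))
E
```

```text
corner [ 0.6253 -0.0332  0.062 ]
corner [ 0.5496 -0.0535  0.062 ]
corner [0.5413 0.2499 0.062 ]
corner [0.4667 0.2259 0.062 ]
[np.float64(0.078), np.float64(0.078), np.float64(0.295), np.float64(0.292)]
stage yaw(y axis) 106.51928355091903 ctr [0.54572611 0.09727673 0.062     ]
guide [0.55663325 0.06324276 0.08      ]
pin [ 0.43606384 -0.25932466  0.117     ]
pin [ 0.43398258 -0.25846299  0.0725    ]
(array([ 0.43612517, -0.25661683,  0.09709638]), np.float64(0.0014187671243300328))
stepper [ 0.35688937 -0.06088328  0.06      ] tin [ 0.64435973 -0.16021293  0.018     ]
[ 0.2801 -0.1991 -0.009 ]
```

>>> apply_moves --commands '[{"travel":[0.05,-0.03,0],"twist":[0,0,0],"claw":0.06},{"travel":[0.09,-0.06,0],"twist":[0,0,0],"claw":0.06},{"travel":[0.13,-0.09,0],"twist":[0,0,0],"claw":0.06},{"travel":[0.17,-0.12,0],"twist":[0,0,0],"claw":0.06},{"travel":[0.2,-0.14,0],"twist":[0,0,0],"claw":0.06},{"travel":[0.23,-0.16,0],"twist":[0,0,0],"claw":0.06},{"travel":[0.26,-0.18,0],"twist":[0,0,0],"claw":0.06},{"travel":[0.28,-0.199,0],"twist":[0,0,0],"claw":0.06},{"travel":[0.28,-0.199,0],"twist":[0,0,0],"claw":0.06},{"travel":[0.28,-0.199,0],"twist":[0,0,0],"claw":0.06}]' --force 60

```text
clock: 1.15
position: [0.4371, -0.2622, 0.2313]
tool_rot: [-3.142, 0.0, 0.45]
force: [-0.2, -0.8, 0.3]
grip_width: 0.0602
```

```bash
python3 - <<'E'
from h import *
import pickle
f=grab('wrist','w1.png'); s=bot.observe(); pickle.dump((f,s),open('w1.pkl','wb'));print(s['clock'],s['position'],s['tool_rot'],s['grip_width'],s['force'])
print(proj(f,[.436,-.258,.117]),proj(f,[.436,-.258,.072]))
E
```

```text
1.2 [ 0.43676358 -0.26289083  0.23122205] [3.14154765e+00 3.83222557e-04 4.48395972e-01] 0.06006150247823098 [-1.24334775  0.11776024  0.05658655]
[246.03383849 186.22614401] [246.82672265 174.83606221]
```

View pics/w1.png

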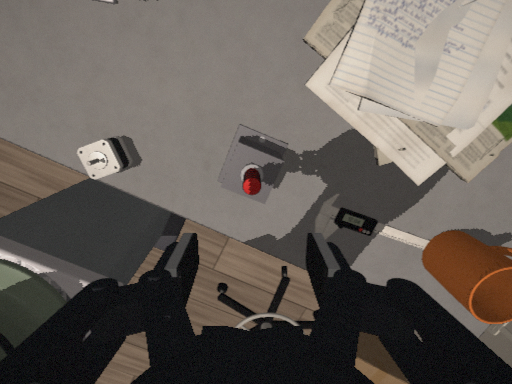

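```bash
python3 - <<'E'
from h import *
import pickle
f,s=pickle.load(open('w1.pkl','rb'));im=f['frame']
cv2.imwrite('pics/w1c.png',cv2.resize(im[120:215,205:305],None,fx=6,fy=6,interpolation=cv2.INTER_CUBIC))
hsv=cv2.cvtColor(im,cv2.COLOR_BGR2HSV)[120:215,205:305]
m=(((hsv[...,0]<8)|(hsv[...,0]>170))&(hsv[...,1]>120)&(hsv[...,2]>60))
ys,xs=np.nonzero(m);print(xs.mean()+205,ys.mean()+120,xs.min()+205,xs.max()+205,ys.min()+120,ys.max()+120)
print(onz(f,252,187,.117),onz(f,xs.mean()+205,ys.mean()+120,.095)); print(np.round(f['tool_from_camera'],4))
print(proj(f,[*s['position'][:2],.117]))
fs=pickle.load(open('f0.pkl','rb'))
print(tri(f,(xs.mean()+205,ys.mean()+120),fs['scene'],(365.34,158.1)),tri(f,(xs.mean()+205,ys.mean()+120),fs['side'],(330.43,157.31)))
E
```

```text
251.21323529411765 184.5845588235294 243 260 168 194
[ 0.4378076  -0.26354661  0.117     ] [ 0.43390061 -0.2645345   0.095     ]
[[ 0.000e+00  9.544e-01  2.985e-01  7.710e-02]
 [ 1.000e+00  1.000e-04 -4.000e-04  1.300e-03]
 [-5.000e-04  2.985e-01 -9.544e-01 -1.430e-01]
 [ 0.000e+00  0.000e+00  0.000e+00  1.000e+00]]
[250.92373492 187.64677438]
(array([ 0.4355122 , -0.2636923 ,  0.09386035]), np.float64(0.004127820187430188)) (array([ 0.43650314, -0.26338531,  0.09564387]), np.float64(0.005105606863910365))
```

View pics/w1c.png

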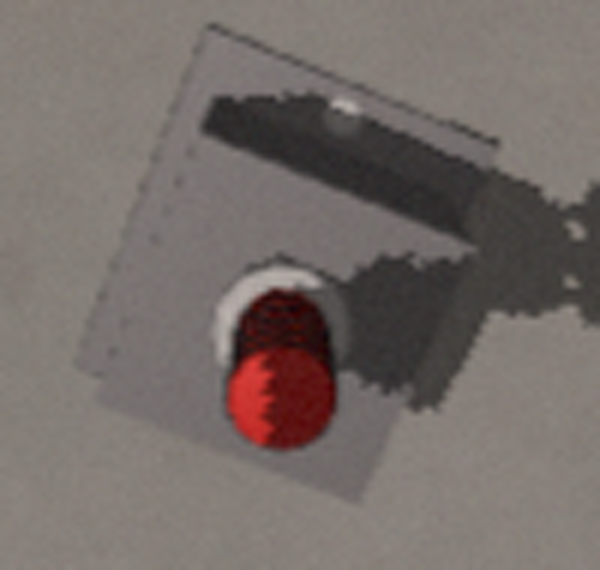

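```bash
python3 - <<'E'
from h import *
import pickle
f,s=pickle.load(open('w1.pkl','rb'))
a=onz(f,251.4,185.9,.117);b=onz(f,252.1,172.9,.072);print(a,b)
print(delta([*((a+b)[:2]/2),.079],.45))
E
```

```text
[ 0.43855657 -0.2625396   0.117     ] [ 0.44058998 -0.26236568  0.072     ]
(array([0.0028, 0.0008, 0.1522]), array([ 0.  ,  0.02, -0.09]))
```

>>> apply_moves --commands '[{"travel":[0.003,0.001,0.03],"twist":[0,0,0],"claw":0.06},{"travel":[0.003,0.001,0.065],"twist":[0,0,0],"claw":0.06},{"travel":[0.003,0.001,0.1],"twist":[0,0,0],"claw":0.06},{"travel":[0.003,0.001,0.13],"twist":[0,0,0],"claw":0.06},{"travel":[0.003,0.001,0.152],"twist":[0,0,0],"claw":0.06},{"travel":[0.003,0.001,0.152],"twist":[0,0,0],"claw":0.06},{"travel":[0.003,0.001,0.152],"twist":[0,0,0],"claw":0.03},{"travel":[0.003,0.001,0.152],"twist":[0,0,0],"claw":0.03}]' --force 60

```text
clock: 2.0
position: [0.4406, -0.2627, 0.0805]
tool_rot: [3.14, -0.001, 0.448]
force: [1.6, 0.1, -0.1]
grip_width: 0.0318
```

```bash
python3 - <<'E'
from h import *
f=grab('wrist','w2.png'); s=bot.observe();print(s['clock'],s['position'],s['tool_rot'],s['grip_width'],s['force'])
E
```

```text
2.05 [ 0.44071561 -0.26261138  0.08057587] [ 3.13997971e+00 -1.10505769e-03  4.48134633e-01] 0.029948194829683892 [-0.41550811 -0.29387708 -0.219265  ]
```

View pics/w2.png

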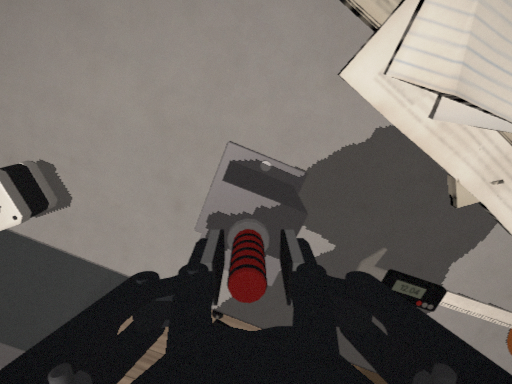

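```bash
python3 - <<'E'
from h import *
f=grab('wrist','w3.png'); s=bot.observe()
print(onz(f,247,286,.117),proj(f,[*s['position'][:2],.117]),delta(onz(f,247,286,.117)),delta(onz(f,248,236,.072)))
E
```

```text
[ 0.43894217 -0.26242914  0.117     ] [248.83064731 282.99429908] [-0.0015 -0.0008 -0.0365] [ 0.0008 -0.0009  0.0085]
```

Centred to about 1 mm. Close, check, and lift.

>>> apply_moves --commands '[{"travel":[0,-0.001,0],"twist":[0,0,0],"claw":0.02},{"travel":[0,-0.001,0],"twist":[0,0,0],"claw":0.01},{"travel":[0,-0.001,0],"twist":[0,0,0],"claw":0.01},{"travel":[0,-0.001,0],"twist":[0,0,0],"claw":0.01},{"travel":[0,-0.001,0],"twist":[0,0,0],"claw":0.01}]' --force 60

```text
clock: 2.6
position: [0.4401, -0.2612, 0.0801]
tool_rot: [3.141, -0.001, 0.449]
force: [-1.8, -0.0, 11.4]
grip_width: 0.0166
```

```bash
python3 - <<'E'
from h import *
s=bot.observe();print(s['clock'],s['position'],s['tool_rot'],s['grip_width'],s['force'])
E
```

```text
2.6 [ 0.4401189  -0.26117266  0.08014892] [ 3.14067101e+00 -6.11689980e-04  4.48800905e-01] 0.016628175317108217 [-1.79316304 -0.03170748 11.40610776]
```

>>> apply_moves --commands '[{"travel":[0,0,-0.01],"twist":[0,0,0],"claw":0.01},{"travel":[0,0,-0.04],"twist":[0,0,0],"claw":0.01},{"travel":[0,0,-0.08],"twist":[0,0,0],"claw":0.01},{"travel":[0,0,-0.12],"twist":[0,0,0],"claw":0.01},{"travel":[0,0,-0.14],"twist":[0,0,0],"claw":0.01},{"travel":[0,0,-0.14],"twist":[0,0,0],"claw":0.01},{"travel":[0,0,-0.14],"twist":[0,0,0],"claw":0.01}]' --force 60

```text
clock: 3.3
position: [0.4397, -0.261, 0.2198]
tool_rot: [3.141, -0.001, 0.449]
force: [-0.5, -1.1, -0.7]
grip_width: 0.0163
```

```bash
python3 - <<'E'
from h import *
f=grab('wrist','w4.png')
s=bot.observe();print(s['clock'],s['position'],s['tool_rot'],s['grip_width'],s['force'])
print(delta([.556,.058,.22]))
E
```

```text
3.35 [ 0.43944004 -0.2608539   0.2190323 ] [-3.14120781e+00  3.22417499e-04  4.48801104e-01] 0.016686429428751454 [-0.59891273  0.17806414 -1.54870259]
[ 0.2434 -0.2367 -0.001 ]
```

View pics/w4.png

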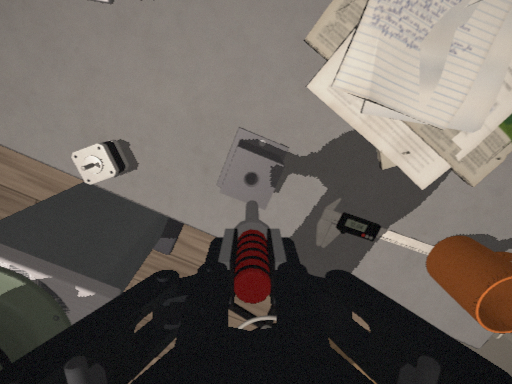

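>>> apply_moves --commands '[{"travel":[0.02,-0.02,0],"twist":[0,0,0],"claw":0.01},{"travel":[0.05,-0.05,0],"twist":[0,0,0],"claw":0.01},{"travel":[0.08,-0.08,0],"twist":[0,0,0],"claw":0.01},{"travel":[0.115,-0.11,0],"twist":[0,0,0],"claw":0.01},{"travel":[0.15,-0.145,0],"twist":[0,0,0],"claw":0.01},{"travel":[0.185,-0.18,0],"twist":[0,0,0],"claw":0.01},{"travel":[0.215,-0.21,0],"twist":[0,0,0],"claw":0.01},{"travel":[0.235,-0.228,0],"twist":[0,0,0],"claw":0.01},{"travel":[0.243,-0.237,0],"twist":[0,0,0],"claw":0.01},{"travel":[0.243,-0.237,0],"twist":[0,0,0],"claw":0.01}]' --force 60

```text
clock: 4.35
position: [0.5555, 0.0592, 0.2182]
tool_rot: [-3.141, 0.002, 0.451]
force: [-0.0, 0.1, -0.7]
grip_width: 0.0168
```

```bash
python3 - <<'E'
from h import *
import pickle
f=grab('wrist','w5.png');s=bot.observe();pickle.dump((f,s),open('w5.pkl','wb'))
print(s['clock'],s['position'],s['tool_rot'],s['grip_width'],s['force'])
cv2.imwrite('pics/w5c.png',cv2.resize(f['frame'][120:320,180:330],None,fx=3,fy=3,interpolation=cv2.INTER_CUBIC))
E
```

```text
4.4 [0.55535835 0.05755683 0.21844629] [-3.14128522e+00  1.68358345e-03  4.49199029e-01] 0.016420775846908934 [-0.70323746 -0.67253033 -0.68717399]
```

View pics/w5.png

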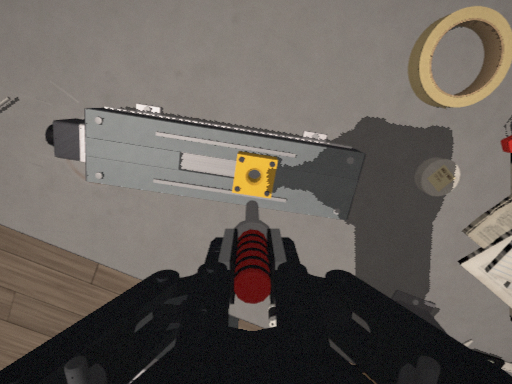

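View pics/w5c.png

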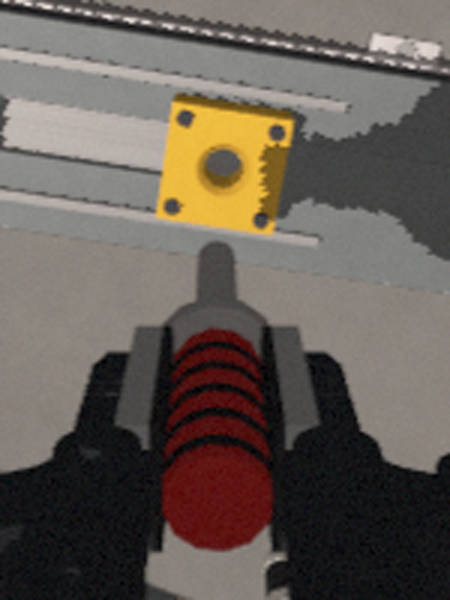

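```bash
python3 - <<'E'
from h import *
import pickle
f,s=pickle.load(open('w5.pkl','rb'))
g=onz(f,254.1,175.8,.08);print('guide',g,delta(g,s=s))
for v in(245,250): print('tip',delta(onz(f,180+217/3-.33,120+v/3-.33,.1443),s=s))
print('handle top',delta(onz(f,180+218/3-.33,120+495/3-.33,.2184-.0141+.051),s=s),'collar',delta(onz(f,180+217/3-.33,120+335/3-.33,.2184-.0141+.006),s=s))
# stage axis in wrist image
a=onz(f,97,121,.062);b=onz(f,350,160,.062);c=onz(f,97.5,176,.062);d=onz(f,336,212,.062)
print(a,b,c,d)
for p,q in((b,a),(d,c)): print(np.degrees(np.arctan2(*(q-p)[1::-1])),np.linalg.norm(q-p))
print('along',s['position'])
E
```

```text
guide [0.56148492 0.05815819 0.08      ] [0.006  0.0022 0.1384]
tip [ 0.0006 -0.      0.0741]
tip [-0.0009 -0.      0.0741]
handle top [ 0.0005  0.0001 -0.0369] collar [ 0.0051 -0.      0.0081]
[0.53878818 0.23046198 0.062     ] [ 0.61916606 -0.03063214  0.062     ] [0.48105678 0.21299512 0.062     ] [ 0.55986712 -0.04852148  0.062     ]
107.11099346577387 0.2731862891490686
106.77064505594456 0.2731336712651722
along [0.55535835 0.05755683 0.21844629]
```

>>> apply_moves --commands '[{"travel":[0.003,0.001,0.01],"twist":[0,0,0],"claw":0.01},{"travel":[0.006,0.002,0.03],"twist":[0,0,0],"claw":0.01},{"travel":[0.006,0.002,0.045],"twist":[0,0,0],"claw":0.01},{"travel":[0.006,0.002,0.053],"twist":[0,0,0],"claw":0.01},{"travel":[0.006,0.002,0.053],"twist":[0,0,0],"claw":0.01},{"travel":[0.006,0.002,0.053],"twist":[0,0,0],"claw":0.01}]' --force 60

```text
clock: 5.0
position: [0.5623, 0.0582, 0.1666]
tool_rot: [3.141, -0.0, 0.448]
force: [-0.6, 0.4, 0.5]
grip_width: 0.0167
```

```bash
python3 - <<'E'
from h import *
import pickle
f=grab('wrist','w6.png');s=bot.observe();pickle.dump((f,s),open('w6.pkl','wb'))
print(s['clock'],s['position'],s['tool_rot'],s['grip_width'],s['force'])
cv2.imwrite('pics/w6c.png',cv2.resize(f['frame'][140:320,190:310],None,fx=5,fy=5,interpolation=cv2.INTER_CUBIC)[:600])
g=grab('scene','s6.png');cv2.imwrite('pics/s6c.png',cv2.resize(g['frame'][150:230,230:310],None,fx=7,fy=7,interpolation=cv2.INTER_CUBIC))
E
```

```text
5.05 [0.56246647 0.05836681 0.16687274] [ 3.14128697e+00 -6.76642235e-04  4.48248240e-01] 0.01670451430414191 [ 0.18883855  0.48190484 -0.30047262]
```

View pics/w6c.png

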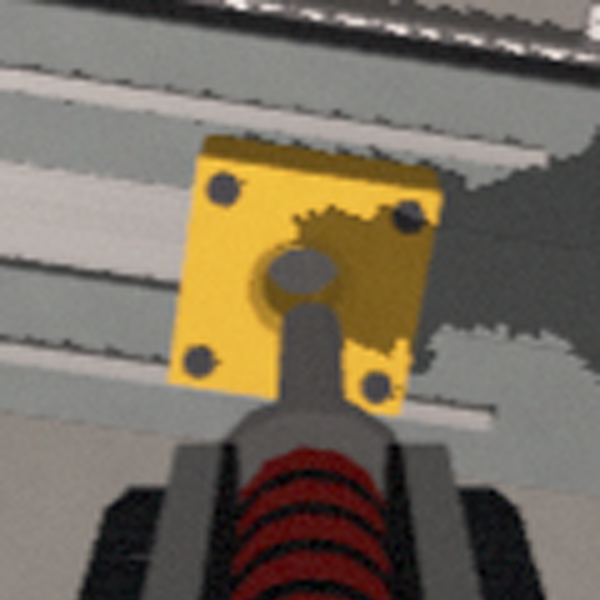

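View pics/s6c.png

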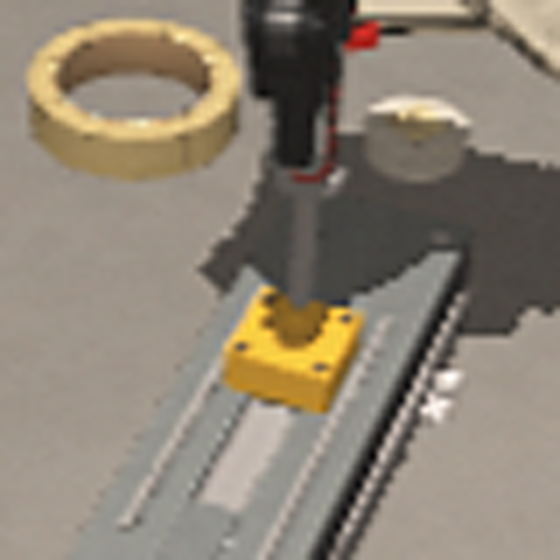

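```bash
python3 - <<'E'
from h import *
import pickle
f,s=pickle.load(open('w6.pkl','rb'))
P=lambda u,v:(190+u/5-.4,140+v/5-.4)
for p in((302.3,288),(303,285)): 
  g=onz(f,*P(*p),.08);print('guide',g,delta(g,s=s))
for v in(310,318): print('tip',delta(onz(f,*P(312,v),s['position'][2]-.0741),s=s))
E
```

```text
guide [0.56140341 0.05794635 0.08      ] [-0.0012 -0.0001  0.0869]
guide [0.56195647 0.05807503 0.08      ] [-0.0006  0.      0.0869]
tip [-0.0007  0.0016  0.0741]
tip [-0.0021  0.0016  0.0741]
```

```bash
python3 - <<'E'
from h import *
import pickle
P=lambda u,v:(190+u/5-.4,140+v/5-.4)
f,s=pickle.load(open('w6.pkl','rb'))
T=f['T']@np.linalg.inv(f['tool_from_camera']);print(T.round(4))
L=lambda p:(T[:3,:3].T@(p-T[:3,3])).round(4)
print('guide',L(onz(f,*P(302.6,287),.08)))
for v in (310,314,318): print('tip',L(onz(f,*P(312,v),T[2,3]-.0741)))
f,s=pickle.load(open('w5.pkl','rb'));T=f['T']@np.linalg.inv(f['tool_from_camera'])
print('tip w5',L(onz(f,252,201.5,T[2,3]-.0741)),bot.observe()['position'])
E
```

```text
[[ 9.013e-01  4.331e-01  2.000e-04  5.623e-01]
 [ 4.331e-01 -9.013e-01 -1.000e-04  5.820e-02]
 [ 1.000e-04  2.000e-04 -1.000e+00  1.666e-01]
 [ 0.000e+00  0.000e+00  0.000e+00  1.000e+00]]
guide [-0.0007 -0.0002  0.0866]
tip [-0.0006  0.0015  0.0741]
tip [-0.0013  0.0015  0.0741]
tip [-0.002   0.0015  0.0741]
tip w5 [-0.0005  0.0015  0.0741] [0.56252158 0.05850905 0.16697089]
```

>>> apply_moves --commands '[{"travel":[0,-0.0015,0],"twist":[0,0,0],"claw":0.01},{"travel":[0,-0.0015,0.005],"twist":[0,0,0],"claw":0.01},{"travel":[0,-0.0015,0.01],"twist":[0,0,0],"claw":0.01},{"travel":[0,-0.0015,0.014],"twist":[0,0,0],"claw":0.01},{"travel":[0,-0.0015,0.018],"twist":[0,0,0],"claw":0.01}]' --force 60

```text
clock: 5.6
position: [0.5614, 0.06, 0.1478]
tool_rot: [-3.142, 0.0, 0.449]
force: [-0.7, -1.8, -0.6]
grip_width: 0.0165
```

```bash
python3 - <<'E'
from h import *
import pickle
f=grab('wrist','w7.png');s=bot.observe();pickle.dump((f,s),open('w7.pkl','wb'))
print(s['clock'],s['position'],s['tool_rot'],s['grip_width'],s['force'])
cv2.imwrite('pics/w7c.png',cv2.resize(f['frame'][140:320,190:310],None,fx=5,fy=5,interpolation=cv2.INTER_CUBIC)[:600])
E
```

```text
5.65 [0.56116308 0.0600266  0.14721389] [-3.14124959e+00  1.02678329e-03  4.48835277e-01] 0.016259177930185862 [-0.7311852  -0.84186592 -2.08744411]
```

View pics/w7c.png

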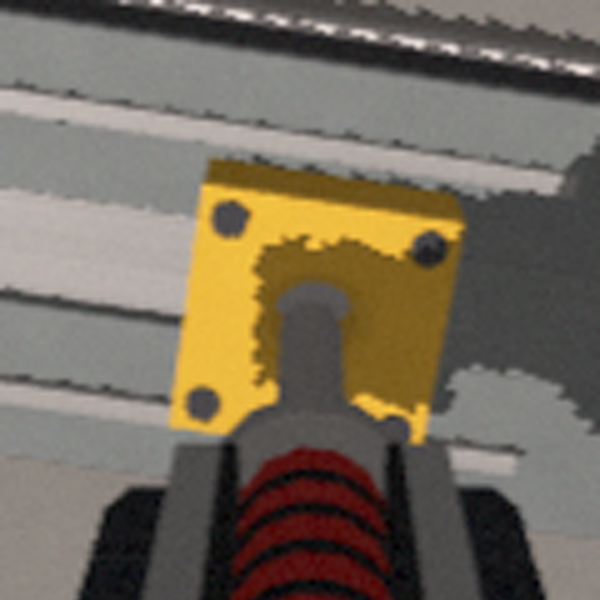

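```bash
python3 - <<'E'
from h import *
import pickle
P=lambda u,v:(190+u/5-.4,140+v/5-.4)
f,s=pickle.load(open('w7.pkl','rb'))
T=f['T']@np.linalg.inv(f['tool_from_camera']);print(T[:3,3])
L=lambda p:(T[:3,:3].T@(p-T[:3,3])).round(4)
print('guide',onz(f,*P(315,325),.08),L(onz(f,*P(315,325),.08)))
E
```

```text
[0.56143482 0.0600487  0.14779504]
guide [0.56146713 0.05790149 0.08      ] [-0.0009  0.002   0.0678]
```

>>> apply_moves --commands '[{"travel":[0,0.0003,0.006],"twist":[0,0,0],"claw":0.01},{"travel":[0,0.0003,0.012],"twist":[0,0,0],"claw":0.01},{"travel":[0,0.0003,0.018],"twist":[0,0,0],"claw":0.01},{"travel":[0,0.0003,0.024],"twist":[0,0,0],"claw":0.01},{"travel":[0,0.0003,0.028],"twist":[0,0,0],"claw":0.01},{"travel":[0,0.0003,0.028],"twist":[0,0,0],"claw":0.01}]' --force 60

```text
clock: 6.25
position: [0.5614, 0.0598, 0.1197]
tool_rot: [-3.141, 0.001, 0.449]
force: [-0.1, -0.8, 0.5]
grip_width: 0.0164
```

```bash
cat > o.py <<'E'
from h import *
s=bot.observe();print(s['clock'],s['position'].round(4),s['tool_rot'].round(4),s['grip_width'].round(4),s['force'].round(1), s['moment'].round(2),'tip z',round(s['position'][2]-.0741,4))
E
python3 o.py
```

```text
Traceback (most recent call last):
  File "o.py", line 2, in <module>
    s=bot.observe();print(s['clock'],s['position'].round(4),s['tool_rot'].round(4),s['grip_width'].round(4),s['force'].round(1), s['moment'].round(2),'tip z',round(s['position'][2]-.0741,4))
                                                                                   ^^^^^^^^^^^^^^^^^^^^^
AttributeError: 'float' object has no attribute 'round'
```

>>> apply_moves --commands '[{"travel":[0,0,0.002],"twist":[0,0,0],"claw":0.01},{"travel":[0,0,0.004],"twist":[0,0,0],"claw":0.01},{"travel":[0,0,0.006],"twist":[0,0,0],"claw":0.01},{"travel":[0,0,0.007],"twist":[0,0,0],"claw":0.01},{"travel":[0,0,0.007],"twist":[0,0,0],"claw":0.01}]' --force 60

```text
clock: 6.75
position: [0.5618, 0.0598, 0.1134]
tool_rot: [3.142, -0.0, 0.449]
force: [0.4, 0.1, 3.2]
grip_width: 0.0165
```

>>> apply_moves --commands '[{"travel":[0,0,0.001],"twist":[0,0,0],"claw":0.01},{"travel":[0,0,0.001],"twist":[0,0,0],"claw":0.01},{"travel":[0,0,0.001],"twist":[0,0,0],"claw":0.01}]'

```text
clock: 7.05
position: [0.5618, 0.0598, 0.1124]
tool_rot: [3.142, -0.0, 0.449]
force: [-0.6, 0.2, 4.0]
grip_width: 0.0168
```

>>> apply_moves --commands '[{"travel":[0,0,0.001],"twist":[0,0,0],"claw":0.01},{"travel":[0,0,0.002],"twist":[0,0,0],"claw":0.01},{"travel":[0.0003,-0.002,0.002],"twist":[0,0,0],"claw":0.01},{"travel":[0.0006,-0.004,0.002],"twist":[0,0,0],"claw":0.01},{"travel":[0.0009,-0.006,0.002],"twist":[0,0,0],"claw":0.01},{"travel":[0.0012,-0.008,0.002],"twist":[0,0,0],"claw":0.01},{"travel":[0.0015,-0.01,0.002],"twist":[0,0,0],"claw":0.01},{"travel":[0.0019,-0.012,0.002],"twist":[0,0,0],"claw":0.01},{"travel":[0.0019,-0.012,0.002],"twist":[0,0,0],"claw":0.01}]'

```text
clock: 7.95
position: [0.5583, 0.0711, 0.1103]
tool_rot: [3.141, 0.0, 0.449]
force: [1.9, -3.4, 4.9]
grip_width: 0.0169
```

```bash
sed -i "s/s\['grip_width'\].round(4)/s['grip_width']/" o.py; python3 o.py; python3 -c "
from h import *
grab('wrist','w8.png');grab('scene','s8.png')"
```

```text
7.95 [0.5583 0.0711 0.1103] [3.141  0.     0.4486] 0.016943018467986105 [ 1.9 -3.4  4.9] [-0.97 -0.25  0.03] tip z 0.0362
```

View pics/w8.png

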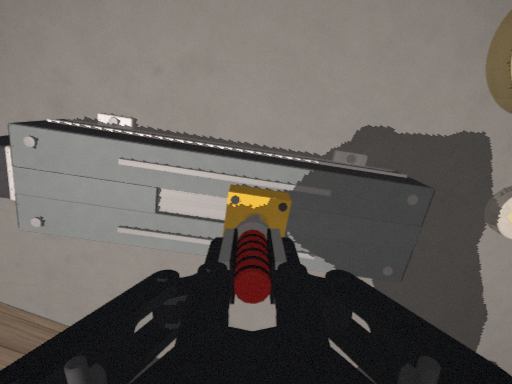

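The guide slides along with the pin, with the exposed strip window at (157–228, 200) getting shorter. Drag is about 4 N and the downward load about 5 N. Now small search steps.

>>> apply_moves --commands '[{"travel":[0.0002,-0.001,0],"twist":[0,0,0],"claw":0.01},{"travel":[0.0003,-0.002,0],"twist":[0,0,0],"claw":0.01},{"travel":[0.0005,-0.003,0],"twist":[0,0,0],"claw":0.01},{"travel":[0.0006,-0.004,0],"twist":[0,0,0],"claw":0.01}]'

```text
clock: 8.45
position: [0.5572, 0.0748, 0.1104]
tool_rot: [3.141, -0.0, 0.448]
force: [2.1, -4.5, 4.7]
grip_width: 0.0164
```

>>> apply_moves --commands '[{"travel":[0.0002,-0.001,0],"twist":[0,0,0],"claw":0.01},{"travel":[0.0003,-0.002,0],"twist":[0,0,0],"claw":0.01},{"travel":[0.0005,-0.003,0],"twist":[0,0,0],"claw":0.01}]'

```text
clock: 8.75
position: [0.5563, 0.0778, 0.1104]
tool_rot: [3.141, -0.0, 0.448]
force: [1.4, -4.4, 4.4]
grip_width: 0.0166
```

>>> apply_moves --commands '[{"travel":[0.0002,-0.001,0],"twist":[0,0,0],"claw":0.01},{"travel":[0.0003,-0.002,0],"twist":[0,0,0],"claw":0.01},{"travel":[0.0005,-0.003,0],"twist":[0,0,0],"claw":0.01}]'

```text
clock: 9.05
position: [0.5554, 0.0807, 0.1103]
tool_rot: [3.141, 0.0, 0.448]
force: [2.3, -5.7, 4.9]
grip_width: 0.0165
```

>>> apply_moves --commands '[{"travel":[0.0002,-0.001,0],"twist":[0,0,0],"claw":0.01},{"travel":[0.0003,-0.002,0],"twist":[0,0,0],"claw":0.01},{"travel":[0.0005,-0.003,0],"twist":[0,0,0],"claw":0.01}]'

```text
clock: 9.35
position: [0.5546, 0.0837, 0.1103]
tool_rot: [3.141, -0.0, 0.448]
force: [1.5, -4.1, 4.5]
grip_width: 0.0168
```

>>> apply_moves --commands '[{"travel":[0.0002,-0.001,0],"twist":[0,0,0],"claw":0.01},{"travel":[0.0003,-0.002,0],"twist":[0,0,0],"claw":0.01},{"travel":[0.0005,-0.003,0],"twist":[0,0,0],"claw":0.01}]'

```text
clock: 9.65
position: [0.5534, 0.0873, 0.1101]
tool_rot: [-3.141, 0.0, 0.449]
force: [0.3, 0.3, 0.3]
grip_width: 0.0167
```

The load has fallen to zero in all axes, so the pin has dropped in. I'll centre it about 1.5 mm further and press down a little.

>>> apply_moves --commands '[{"travel":[0.0002,-0.001,0],"twist":[0,0,0],"claw":0.01},{"travel":[0.0002,-0.001,0.001],"twist":[0,0,0],"claw":0.01},{"travel":[0.0002,-0.001,0.003],"twist":[0,0,0],"claw":0.01},{"travel":[0.0002,-0.001,0.003],"twist":[0,0,0],"claw":0.01}]'

```text
clock: 10.05
position: [0.553, 0.088, 0.1068]
tool_rot: [-3.141, 0.001, 0.449]
force: [0.0, 0.2, -0.3]
grip_width: 0.0163
```

```bash
python3 o.py
```

```text
10.05 [0.553  0.088  0.1068] [-3.1412e+00  8.0000e-04  4.4890e-01] 0.016338440023803975 [ 0.   0.2 -0.3] [ 0.02 -0.03  0.01] tip z 0.0327
```

>>> apply_moves --commands '[{"travel":[0,0,0.002],"twist":[0,0,0],"claw":0.01},{"travel":[0,0,0.004],"twist":[0,0,0],"claw":0.01},{"travel":[0,0,0.006],"twist":[0,0,0],"claw":0.01},{"travel":[0,0,0.008],"twist":[0,0,0],"claw":0.01},{"travel":[0,0,0.009],"twist":[0,0,0],"claw":0.01},{"travel":[0,0,0.009],"twist":[0,0,0],"claw":0.01}]'

```text
clock: 10.65
position: [0.5532, 0.088, 0.0981]
tool_rot: [-3.141, 0.0, 0.449]
force: [-0.5, 0.9, -0.1]
grip_width: 0.0164
```

>>> apply_moves --commands '[{"travel":[0,0,0.0005],"twist":[0,0,0],"claw":0.01},{"travel":[0,0,0.001],"twist":[0,0,0],"claw":0.01},{"travel":[0,0,0.0015],"twist":[0,0,0],"claw":0.01},{"travel":[0,0,0.002],"twist":[0,0,0],"claw":0.01},{"travel":[0,0,0.0025],"twist":[0,0,0],"claw":0.01},{"travel":[0,0,0.0025],"twist":[0,0,0],"claw":0.01}]'

```text
clock: 11.25
position: [0.5533, 0.088, 0.0957]
tool_rot: [-3.142, 0.0, 0.449]
force: [-0.6, 0.8, -1.1]
grip_width: 0.0165
```

```bash
python3 - <<'E'
from h import *
f=grab('side','d9.png');g=grab('scene','s9.png')
a=cv2.resize(g['frame'][160:240,230:310],None,fx=5,fy=5,interpolation=cv2.INTER_CUBIC);b=cv2.resize(f['frame'][150:230,220:300],None,fx=5,fy=5,interpolation=cv2.INTER_CUBIC)
cv2.imwrite('pics/c9.png',np.hstack([a,b]))
E
```

```text
(no output)
```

View pics/c9.png

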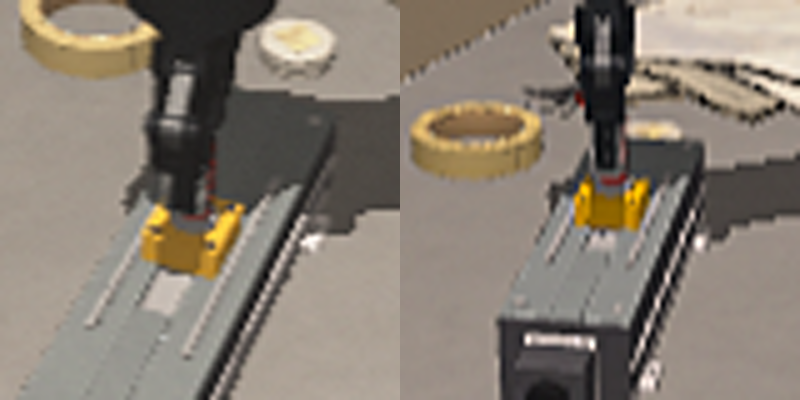

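The collar sits just above the guide in both views, at about (190,210) and (615,185) in the crops. Final creep down, one small step at a time.

>>> apply_moves --commands '[{"travel":[0,0,0.0004],"twist":[0,0,0],"claw":0.01},{"travel":[0,0,0.0008],"twist":[0,0,0],"claw":0.01},{"travel":[0,0,0.001],"twist":[0,0,0],"claw":0.01},{"travel":[0,0,0.001],"twist":[0,0,0],"claw":0.01}]'

```text
clock: 11.75
position: [0.5533, 0.088, 0.0948]
tool_rot: [-3.142, 0.0, 0.449]
force: [-1.1, 0.0, -0.3]
grip_width: 0.0166
```

>>> apply_moves --commands '[{"travel":[0,0,0.0003],"twist":[0,0,0],"claw":0.01},{"travel":[0,0,0.0006],"twist":[0,0,0],"claw":0.01},{"travel":[0,0,0.0006],"twist":[0,0,0],"claw":0.01}]'

```text
clock: 12.05
position: [0.5533, 0.088, 0.0942]
tool_rot: [-3.142, 0.0, 0.449]
force: [0.6, 0.1, -0.1]
grip_width: 0.0164
```

>>> apply_moves --commands '[{"travel":[0,0,0.0003],"twist":[0,0,0],"claw":0.01},{"travel":[0,0,0.0005],"twist":[0,0,0],"claw":0.01},{"travel":[0,0,0.0005],"twist":[0,0,0],"claw":0.01}]'

```text
clock: 12.35
position: [0.5534, 0.088, 0.0941]
tool_rot: [3.141, -0.0, 0.449]
force: [-2.5, -0.4, 8.5]
grip_width: 0.0169
```

Firm contact at 8.5 N, with the collar at the computed 80.0 mm. Release and rise.

>>> apply_moves --commands '[{"travel":[0,0,0],"twist":[0,0,0],"claw":0.02},{"travel":[0,0,0],"twist":[0,0,0],"claw":0.035},{"travel":[0,0,0],"twist":[0,0,0],"claw":0.045},{"travel":[0,0,0],"twist":[0,0,0],"claw":0.045},{"travel":[0,0,0],"twist":[0,0,0],"claw":0.045}]'

```text
clock: 12.85
position: [0.5533, 0.088, 0.0936]
tool_rot: [-3.142, 0.0, 0.449]
force: [0.2, -0.5, 0.1]
grip_width: 0.0449
```

```bash
python3 o.py; python3 - <<'E'
from h import *
f=grab('wrist','w10.png')
E
```

```text
12.85 [0.5533 0.088  0.0936] [-3.1416e+00  1.0000e-04  4.4880e-01] 0.04494991545553598 [ 0.2 -0.5  0.1] [-0.01 -0.01  0.04] tip z 0.0195
```

View pics/w10.png

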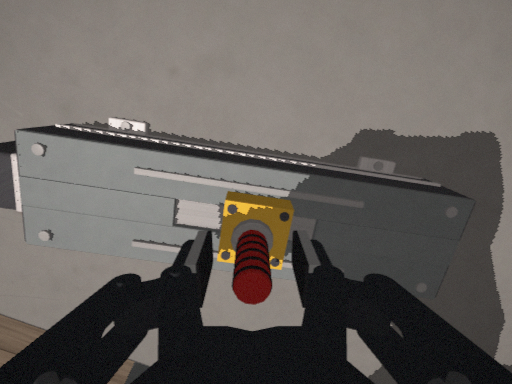

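The fingers are clear of the handle, which stands at (252,265) with its collar on the guide. Next I rise straight up.

>>> apply_moves --commands '[{"travel":[0,0,-0.01],"twist":[0,0,0],"claw":0.045},{"travel":[0,0,-0.03],"twist":[0,0,0],"claw":0.045},{"travel":[0,0,-0.06],"twist":[0,0,0],"claw":0.045},{"travel":[0,0,-0.1],"twist":[0,0,0],"claw":0.045},{"travel":[0,0,-0.12],"twist":[0,0,0],"claw":0.045},{"travel":[0,0,-0.12],"twist":[0,0,0],"claw":0.045},{"travel":[0,0,-0.12],"twist":[0,0,0],"claw":0.045}]'

```text
clock: 13.6
position: [0.5534, 0.0879, 0.2143]
tool_rot: [3.141, -0.001, 0.449]
force: [0.1, -0.5, -1.0]
grip_width: 0.0451
```

```bash
python3 o.py; python3 - <<'E'
from h import *
import pickle
f=grab('wrist','w11.png');g=grab('scene','s11.png');h=grab('side','d11.png')
pickle.dump((f,g,h),open('w11.pkl','wb'))
a=cv2.resize(f['frame'][110:260,190:320],None,fx=3,fy=3,interpolation=cv2.INTER_CUBIC);b=cv2.resize(g['frame'][160:235,235:310],None,fx=6,fy=6,interpolation=cv2.INTER_CUBIC)
cv2.imwrite('pics/c11.png',np.hstack([a[:450],b[:450,:410]]))
E
```

```text
13.6 [0.5534 0.0879 0.2143] [ 3.1413e+00 -9.0000e-04  4.4870e-01] 0.04507904459213832 [ 0.1 -0.5 -1. ] [ 0.08  0.   -0.04] tip z 0.1402
```

View pics/c11.png

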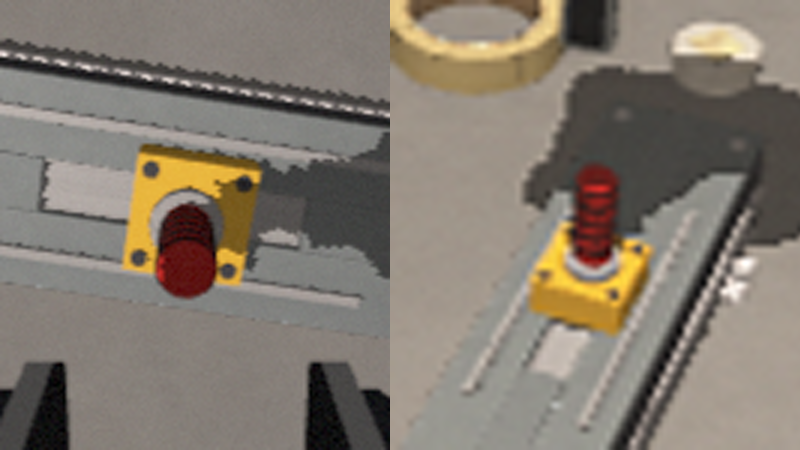

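```bash
python3 - <<'E'
from h import *
import pickle
f,g,h=pickle.load(open('w11.pkl','rb'))
P=lambda u,v:(190+u/3-.33,110+v/3-.33)
a=onz(f,*P(185.5,270),.131);c=onz(f,*P(186,226),.086);b=onz(f,*P(190.5,220),.08);print(a,c,b,'offset mm',(c-b)[:2]*1e3,'tilt',np.linalg.norm((a-b)[:2])/.051)
Q=lambda u,v:(235+(u-390)/6-.4,160+v/6-.4)
print(onz(g,*Q(599,174),.131),onz(g,*Q(593,262),.084),onz(g,*Q(593,272),.08))
E
```

```text
[0.55202417 0.08608736 0.131     ] [0.55220997 0.08601897 0.086     ] [0.55326834 0.08479602 0.08      ] offset mm [-1.05837629  1.2229484 ] tilt 0.0351605260742895
[0.54940293 0.08751256 0.131     ] [0.5476445  0.09072398 0.084     ] [0.54623352 0.0923147  0.08      ]
```

The pin is upright, its collar is 1.6 mm off the bore centre, and it is seated. Handing in.

```bash
python3 -c "
from h import *
print(bot.job_done())"
```

```text
the job is handed in; nothing more can be done
None
```

The stage is locked: the pin stands fully home in the guide and the strip's hole, upright and released, and the job was handed in at about 13.8 s. No verdict was reported.

**What I did:** I took the pin from its stand, put it through the guide and pressed it on the strip with about 5 N. I then slid pin and guide along about 29 mm, until the load fell to zero and the pin dropped in. I lowered it until the collar touched, let go and rose clear.

**Last checks:**
- **Forces:** the highest reading between calls during the search was about 8 N. The collar was set down with 8.5 N.
- **Seating:** the collar touched at the computed height of 80 mm.
- **Position:** in the last wrist picture the collar is about 1.6 mm from the guide's centre. The tilt is at most about 0.04 rad.
- **Clearance:** the gripper was about 12 cm above where it let go and touched nothing. I kept clear of the bystanders, but only the tin showed in the last pictures I looked at, and I did not measure whether any had moved.

**Disagreement:** the scene camera's positions differ from the wrist camera's by about 5 mm throughout, and by more at the guide at the end. I relied on the wrist camera, which matched the contacts I felt.

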